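Put the bangles away on their bar

ROBOT

A 7-joint arm with a two-finger parallel gripper is mounted at the origin on the work surface. World frame = base frame: x ahead of the robot, y to its left, z up, the work surface at z = 0. Lengths are in m, angles in rad, forces in N, time in s.
With the tool pointing down it reaches from about 0.4 to 0.85 m from the base axis. Payload 6.9 kg.
Tool frame: the origin (TCP) lies at the very end of the fingers, on their centre line; the grasp point (between the pads) lies 19 mm behind it; x points along the fingers, z is the direction in which the jaws open and shut, and the axes are right-handed (so a half turn about x gives the same grasp; the last joint's range is limited). The gripper opens to 85 mm and grips with 20 to 120 N. Pads are 22 mm wide; open, the fingers measure 114 mm over their backs; the gripper's body (76 mm by 85 mm) begins 54 mm behind the grasp point. The pads swing forward as they close: fully open they stand 13 mm farther back than shut.
Start: joints at [1.448, 0.507, -0.238, 1.5, 0.126, 1.149, -0.155], TCP at [0.141, -0.609, 0.231] pointing down, gripper open.
Joint ranges: [-3.08, 3.08], [-0.24, 2.05], [-1.43, 1.35], [0, 2.5], [-1.52, 4.66], [0.17, 1.96], [-2.89, 2.89]. Speed limits (rad/s): [2.39, 2.39, 3.14, 3.14, 3.14, 3.14, 3.14].

INTERFACE

Orientations are given as [roll, pitch, yaw] about the fixed x, y, z axes, in that order (R = Rz(yaw) Ry(pitch) Rx(roll)).
In Python, from plant import r gives the robot as it stands.
- The arm moves only by the tool send_rows, never from a script. Its argument "motion" is a list that holds one entry, the list of rows, each a list of 7 numbers: the opening in per cent of the stroke, from 0 (shut) to 100 (fully open), then the shift along the tool's x, y, z in units of 40 mm (1.0 is 40 mm), then the turn, a rotation vector about the tool's x, y, z in degrees. A call has 1 to 12 rows; each row shifts and turns the commanded pose from where the row before left it, along the tool's axes as they then stand; what a row does not reach is not made up. A row lasts 1/10 s, in which the tool goes at most 50 mm and 8.59 degrees, less where a joint would pass 70% of its speed; a pose out of reach is approached as far as the arm can. A call is refused whole if a number of a shift passes 1 or a number of a turn 8.59, either way. A call with a gripper value outside its range is refused whole. The fingers move at their own pace and stop on an object; the grip force is fixed at half the most. Time passes only in rows, so rows that do not move let the fingers close. It gives the time, the measured TCP pose, the force and the opening at its end, in the units of the state.
- r.state(): the state, without advancing time (a new reading comes with each control period).
- r.get_image(name): name is "scene" or "top"; returns (picture, depth): 384x512x3 uint8, red, green, blue; 384x512 float32, m along the optical axis (not along the pixel's ray), 0 where there is no reading.
- r.calibration(name): a dict with "camera_matrix" (3x3 intrinsics, pixels), "dist" ([k1, k2, p1, p2, k3] as OpenCV has them; the pictures are not rectified), "cam_to_world" (4x4, takes a point from camera to world coordinates). Camera axes: x right, y up, looking along -z (the intrinsics and any distortion apply to the point x, -y, -z); pixel columns grow to the right and rows downward; lengths in m; the calibration is good to about 2 mm. A picture is of the moment at which its call begins. calibration takes no time and is no camera call.
- r.hand_in(): hands the job in, once; it reports no verdict.
The state is a dict: "time": time; "q": joint angles; "qvel": joint speeds; "effort": joint torques, N m; "tool_pos": TCP position; "ee_rot": TCP orientation; "contact_force": force on the tool from outside, world axes, zero at the start; "ft_torque": the same for the moment, N m; "grip_width": opening from 0.0 (shut) to 1.0 (fully open).
Only numpy, scipy, OpenCV 4.12 (cv2) and the standard library are available. Lean on these libraries where they do the work, as an engineer would, in place of code of your own. Each camera call takes 0.05 s, during which the arm holds its last target. There are 200 camera calls.

TASK

Take the steel bar off its little wooden stand by its handle, thread it through both dark wooden bangles standing in the rack, and lift the two out together on the bar. Then lay the bar back on the stand the way it lay before, with both bangles hanging on it between the two forked posts.

Things in the scene. Friction and masses are not known exactly. Their poses are not given: they have to be found in the camera images.
- bar: Steel bar, 8 mm diameter, 135 mm long, 70 g with its wooden handle. Origin: on its axis where it leaves the handle; x along the bar to the free tip (x = 135 mm), z up. The handle fills x -50 to 0, y -9 to 9, z -17 to 7 mm: grasp it from above across y, near x = -25. At first it rests level in the stand's forks, axis 106 mm above the table.
- stand: Fixed wooden stand, base 135 x 70 x 10 mm, posts 8 mm thick at x = -47.5 and 47.5 mm with V forks (45 degree arms, 52 mm wide over the tips, tops 121 mm above the table). Origin: base centre, on the table; x along the line through both forks, as the bar's x; z up. The bar seated as at first has its axis 106 mm high above that line, its origin at x = -67.5 mm.
- bangle_near: Dark wooden ring, outside 72 mm, hole 60 mm, 14 mm wide, 25 g. Origin: hole centre; x: its axis, level. Stands on edge, centre 55 mm above the table, loose in a low fixed rack (base 75 x 85 mm, pegs at the rim up to 50 mm above the table, none in front of the hole). Its -x side faces the robot, +x the far bangle. A like rack nearby holds solid coasters: not wanted.
- bangle_far: Second, equal ring (same origin and axes) in the same rack, 22 mm further along +x, holes in line. Enter from -x, bar level, until the middle between the rings is 67 mm along the bar from its origin, then lift straight up. Hanging, a ring's centre is 26 mm and its lowest point 62 mm below the bar's axis; rings slide off a tilted bar.
There are look-alikes about, which are no part of the job. What is meant by the bar is not blue or pink, and is the smaller of those in its own colour.

How it is judged:
On the way:
1. both bangles are on the bar together and lifted clear of the rack (centres more than 92 mm above the table) (x of bangle_near in the frame of bar between 0.01 and 0.13 m and y of bangle_near in the frame of bar between -0.028 and 0.028 m and z of bangle_near in the frame of bar between -0.034 and 0.008 m and angle between the x axis of each of bangle_near, bangle_far and the x axis of bar, either way round below 0.6 rad and height (world z) of each of bangle_near, bangle_far above 0.092 m and x of bangle_far in the frame of bar between 0.01 and 0.13 m and y of bangle_far in the frame of bar between -0.028 and 0.028 m and z of bangle_far in the frame of bar between -0.034 and 0.008 m), for 0.2 s.
At the end, for the whole second after the job is handed in: Bar at rest in both forks, handle end as before: 16 mm handle-ward to 20 mm tip-ward of where it lay, 8 mm sideways, axis 100 to 113 mm high, 0.1 rad. Both bangles hang on it at rest between the posts, centres above 70 mm and within 43 mm of the stand's middle along the bar (x of bangle_near in the frame of bar between 0.01 and 0.13 m and y of bangle_near in the frame of bar between -0.028 and 0.028 m and z of bangle_near in the frame of bar between -0.034 and 0.008 m and angle between the x axis of each of bangle_near, bangle_far and the x axis of bar, either way round below 0.6 rad and x of bangle_near in the frame of stand between -0.043 and 0.043 m and height (world z) of each of bangle_near, bangle_far above 0.07 m and linear speed of each of bangle_near, bangle_far below 0.03 m/s and x of bangle_far in the frame of bar between 0.01 and 0.13 m and y of bangle_far in the frame of bar between -0.028 and 0.028 m and z of bangle_far in the frame of bar between -0.034 and 0.008 m and x of bangle_far in the frame of stand between -0.043 and 0.043 m and x of bar in the frame of stand between -0.0835 and -0.0475 m and y of bar in the frame of stand between -0.008 and 0.008 m and z of bar in the frame of stand between 0.1 and 0.113 m and angle between the x axis of bar and the x axis of stand, either way round below 0.1 rad and linear speed of bar below 0.02 m/s); the robot touches nothing.
It also fails if it takes over 61 s, if anything falls off the work surface, if the arm or the gripper's body presses on something with over 40 N, if the wrist force passes 120 N, or if a joint passes its speed limit or range.

## Working session

There is one attempt and no reset: what is moved stays moved. The work goes in short steps, Python scripts to look and compute and a tool call to move; the robot and the scene stay as the last step left them, time stands still between calls to the robot, and variables do not carry over. Pictures are saved under pics/ and viewed, about 8 in all and at most 12, crops included, and the job is handed in when it is done.

Besides the shell and the picture viewer there is one more tool, called after "Call:" in YAML: its name, and indented under it one key for each argument. send_rows: Moves the arm, as the interface text tells. Its arguments: {"type":"object","properties":{"motion":{"type":"array"}},"required":["motion"]}

```bash
mkdir -p pics; ls; cat > h.py <<'E'
import numpy as np, cv2
from plant import r
def grab(n):
    im,d=r.get_image(n); np.save(f'pics/{n}_d.npy',d); cv2.imwrite(f'pics/{n}.png',im[:,:,::-1]); return im,d
def pts(n,d):
    c=r.calibration(n);K=np.array(c['camera_matrix']);D=np.array(c['dist']);T=np.array(c['cam_to_world'])
    h,w=d.shape;u,v=np.meshgrid(np.arange(w),np.arange(h))
    p=cv2.undistortPoints(np.stack([u,v],-1).reshape(-1,1,2).astype(float),K,D).reshape(h,w,2)
    P=np.stack([p[...,0]*d,-p[...,1]*d,-d],-1)
    return P@T[:3,:3].T+T[:3,3]
def ray(n,uv,z):
    c=r.calibration(n);K=np.array(c['camera_matrix']);D=np.array(c['dist']);T=np.array(c['cam_to_world'])
    p=cv2.undistortPoints(np.array(uv,float).reshape(-1,1,2),K,D).reshape(-1,2)
    g=np.c_[p[:,0],-p[:,1],-np.ones(len(p))]@T[:3,:3].T
    s=(z-T[2,3])/g[:,2]; return T[:3,3]+s[:,None]*g
E
python3 - <<'E'
from h import *
for n in("scene","top"):
    grab(n);c=r.calibration(n);print(n,np.round(c['cam_to_world'],3).tolist(),np.round(c['camera_matrix'],1).tolist(),c['dist'])
print(r.state())
a=cv2.imread('pics/scene.png');b=cv2.imread('pics/top.png')
cv2.imwrite('pics/s1.png',cv2.resize(a,(800,600)));cv2.imwrite('pics/t1.png',cv2.resize(b,(800,600)))
E
```

```text
pics
scene [[0.708, -0.609, 0.357, 0.907], [0.706, 0.617, -0.347, -0.336], [-0.009, 0.498, 0.867, 0.945], [0.0, 0.0, 0.0, 1.0]] [[440.7, 0.0, 254.4], [0.0, 440.7, 190.2], [0.0, 0.0, 1.0]] [-0.08042874  0.          0.          0.          0.        ]
top [[-0.009, 0.983, -0.183, 0.36], [-1.0, -0.009, -0.001, -0.009], [-0.003, 0.183, 0.983, 0.965], [0.0, 0.0, 0.0, 1.0]] [[394.1, 0.0, 257.0], [0.0, 394.1, 194.5], [0.0, 0.0, 1.0]] [-0.13732321  0.          0.          0.          0.        ]
{'time': 0.1, 'q': array([ 1.44854573,  0.50825052, -0.23756864,  1.50103969,  0.12573166,
        1.14891541, -0.15484033]), 'qvel': array([ 1.81254513e-03, -3.44507854e-03,  1.14888381e-03, -1.00049458e-03,
        1.31001422e-03,  9.25837720e-05, -2.44903894e-04]), 'effort': array([-5.53508580e-03, -6.21834898e+01, -2.19501950e+00, -2.50202072e+01,
        1.24392289e-02,  7.96447304e-03, -2.86835302e-05]), 'tool_pos': array([ 0.14095105, -0.60842872,  0.23051757]), 'ee_rot': array([-3.11493832,  1.56917789,  1.82521888]), 'contact_force': array([0.20024175, 0.52077615, 0.56494793]), 'ft_torque': array([ 0.00270848, -0.02886846, -0.03223277]), 'grip_width': 1.002497436388334}
```

View pics/s1.png

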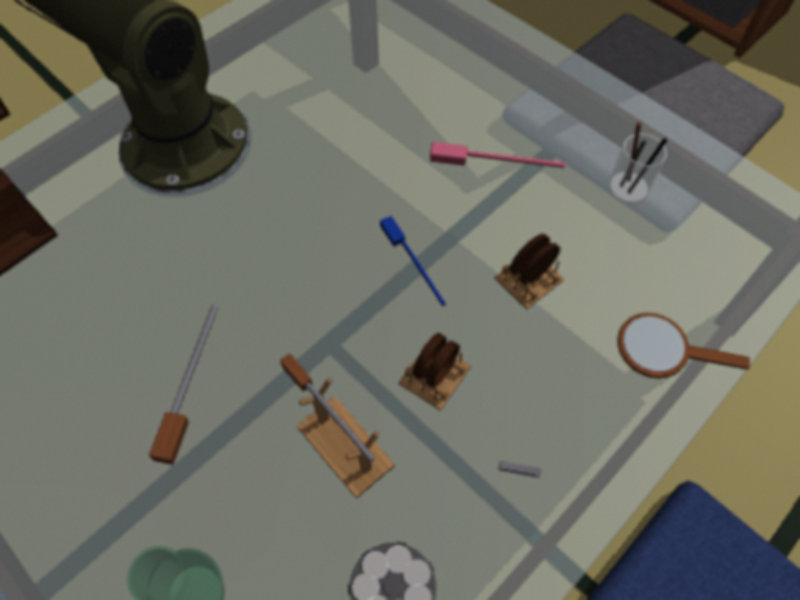

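View pics/t1.png

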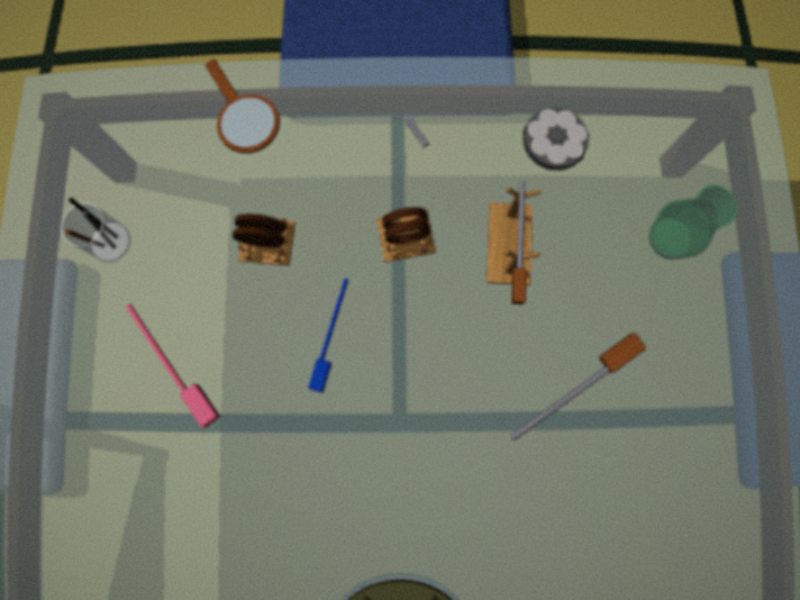

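Candidates, in 800x600 scene pixels:
- **Bar:** brown-handled small one on the stand (325,405), brown large (185,385), blue (410,260), pink (495,155). The small brown one on the stand fits the description.
- **Racks:** (435,370) and (530,270). I'll crop in close to see which one holds the rings.

```bash
cat > m.py <<'E'
from h import *
a=cv2.imread('pics/scene.png');b=cv2.imread('pics/top.png')
f=lambda im,x0,y0,x1,y1:cv2.resize(im[y0:y1,x0:x1],(400,400),interpolation=cv2.INTER_CUBIC)
cv2.imwrite('pics/c1.png',cv2.convertScaleAbs(np.r_['1',f(a,245,205,315,275),f(a,310,140,380,210)],alpha=1.6))
for n in('top','scene'):
    im=cv2.imread(f'pics/{n}.png');d=np.load(f'pics/{n}_d.npy');P=pts(n,d)
    hsv=cv2.cvtColor(im,cv2.COLOR_BGR2HSV);ok=d>0
    inb=ok&(P[...,0]>.3)&(P[...,0]<.8)&(abs(P[...,1])<.45)
    print(n,'table z',np.median(P[inb][:,2]))
    dark=inb&(hsv[...,2]<70)&(P[...,2]>.03)
    hand=inb&(hsv[...,1]>130)&((hsv[...,0]<14))&(hsv[...,2]>60)&(P[...,2]>.08)
    wood=inb&(hsv[...,1]>90)&(hsv[...,0]>=8)&(hsv[...,0]<25)&(P[...,2]>.003)&(P[...,2]<.03)
    for nm,m in(('dark',dark),('handle',hand),('woodbase',wood),('high',inb&(P[...,2]>.09))):
        k,l,s,c=cv2.connectedComponentsWithStats(m.astype(np.uint8),connectivity=8)
        for i in range(1,k):
            if s[i,4]<25: continue
            q=P[l==i];rc=cv2.minAreaRect((q[:,:2]*1000).astype(np.float32))
            print(nm,s[i,4],np.round(c[i],0),'med',np.round(np.median(q,0),4),'zmax',np.round(np.percentile(q[:,2],[50,98]),3),'rect',np.round(rc[0],1),np.round(rc[1],1),round(rc[2],1))
E
python3 m.py
```

```text
top table z 0.000892837679895564
dark 31 [329. 132.] med [ 0.6811 -0.1849  0.0551] zmax [0.055 0.091] rect [ 681.1 -186.2] [ 3.4 11.2] 1.0
dark 398 [260. 143.] med [ 0.646  -0.0173  0.0828] zmax [0.083 0.093] rect [651.5 -16. ] [36.4 68.3] 9.1
dark 570 [166. 147.] med [0.6362 0.2063 0.0785] zmax [0.078 0.101] rect [646.4 210.1] [77.4 37.3] 87.3
handle 27 [255. 136.] med [ 0.6608 -0.0046  0.0894] zmax [0.089 0.094] rect [660.1  -4.8] [ 9.9 20.2] 19.4
handle 37 [257. 144.] med [ 0.6411 -0.0091  0.0898] zmax [0.09  0.093] rect [640.8 -11.8] [14.2 29.3] 8.4
handle 163 [332. 182.] med [ 0.545  -0.1744  0.1132] zmax [0.113 0.116] rect [ 545.5 -175.7] [18.  50.7] 86.8
woodbase 827 [320. 155.] med [ 0.6411 -0.168   0.0108] zmax [0.011 0.018] rect [ 637.7 -171.9] [ 48.3 133.9] 85.5
woodbase 146 [337. 146.] med [ 0.6583 -0.2132  0.0109] zmax [0.011 0.014] rect [ 661.2 -212.9] [12.4 81.3] 84.0
woodbase 463 [259. 156.] med [ 0.6319 -0.014   0.0096] zmax [0.01  0.029] rect [651.7 -14.9] [73.9 84.8] 9.0
woodbase 41 [258. 140.] med [ 0.6786 -0.0117  0.0091] zmax [0.009 0.029] rect [676.3 -12.8] [15
[... 2546 characters left out ...]
 0.4475 0.0963] zmax [0.096 0.102] rect [649.3 447.5] [27.2  4.6] 0.5
high 84 [341. 156.] med [0.6347 0.2091 0.0964] zmax [0.096 0.101] rect [633.6 212.9] [51.7 11.2] 85.2
high 83 [347. 162.] med [0.6557 0.2054 0.0965] zmax [0.096 0.102] rect [655.3 210.6] [53.1 10.4] 85.1
high 27 [275. 221.] med [ 0.6416 -0.0159  0.0908] zmax [0.091 0.093] rect [641.7 -18.5] [12.3 22.9] 27.0
high 29 [285. 226.] med [ 0.6639 -0.0112  0.0913] zmax [0.091 0.094] rect [665.7  -9.7] [17.4 16.1] 68.6
high 674 [208. 259.] med [ 0.5925 -0.1815  0.1114] zmax [0.111 0.122] rect [ 611.8 -181.9] [ 51.1 183.1] 86.8
high 692 [118. 365.] med [ 0.6571 -0.4325  0.127 ] zmax [0.127 0.173] rect [ 648.4 -432.9] [66.2 34. ] 0.0
```

View pics/c1.png

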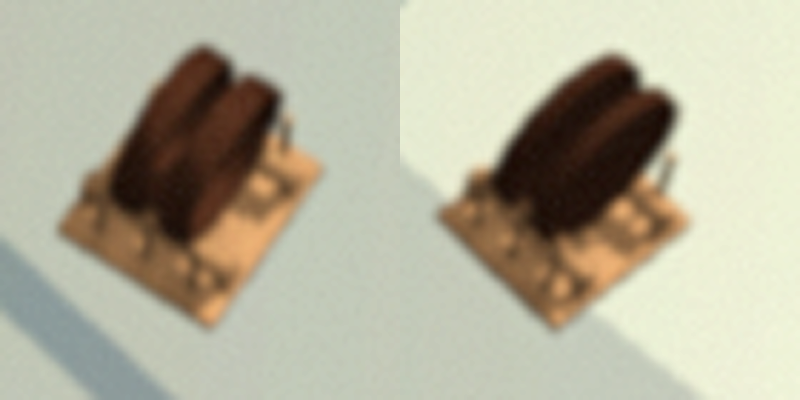

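The left rack (scene 435,365) holds the rings: their tops are at 91 mm = 55+36, and the top view shows the hole. The other rack's discs reach 102 mm. The bar is the small brown-handled one on the stand. Next I work out the moves.

```bash
cat > g.py <<'E'
from h import *
import sys
from scipy.spatial.transform import Rotation as Ro
def go(bx,by,bz,yaw,off=(-.025,0,-.024)):
    """bar-origin target -> shift (40mm units, tool axes) and turn (deg, tool axes)"""
    s=r.state();R=Ro.from_euler('xyz',s['ee_rot']).as_matrix();p=np.array(s['tool_pos'])
    B=Ro.from_euler('z',yaw,degrees=True).as_matrix()
    t=np.array([bx,by,bz])+B@np.array(off)
    best=None
    for sg in(1,-1):
        x=np.array([0,0,-1.]);z=sg*B[:,1];G=np.c_[x,np.cross(z,x),z]
        v=Ro.from_matrix(R.T@G).as_rotvec(degrees=True)
        if best is None or np.linalg.norm(v)<np.linalg.norm(best[0]): best=(v,G)
    v,G=best
    print('t',round(s['time'],2),'p',np.round(p,4),'target',np.round(t,4),'F',np.round(s['contact_force'],1),'w',round(s['grip_width'],3),'q7',round(s['q'][6],2))
    print('turn deg',np.round(v,2),'shift now-axes',np.round(R.T@(t-p)/.04,2),'shift after-turn axes',np.round(G.T@(t-p)/.04,2))
if __name__=='__main__': go(*map(float,sys.argv[1:5]))
E
python3 g.py .5695 -.178 .205 -4.1
python3 - <<'E'
from h import *
d=np.load('pics/top_d.npy');P=pts('top',d)
for c,n in(((.652,-.015),'A'),((.645,.2105),'B')):
    m=(abs(P[...,0]-c[0])<.06)&(abs(P[...,1]-c[1])<.012)&(d>0)
    o=np.argsort(P[m][:,0]);q=P[m][o];print(n,[(round(a*1e3),round(z*1e3)) for a,_,z in q[::6]])
E
```

```text
t 0.1 p [ 0.141  -0.6084  0.2305] target [ 0.5446 -0.1762  0.181 ] F [0.2 0.5 0.6] w 1.002 q7 -0.15
turn deg [17.15 -0.09  0.02] shift now-axes [ 1.25 12.27 -8.25] shift after-turn axes [  1.24   9.29 -11.5 ]
A [(593, 4), (594, 2), (596, 3), (597, -2), (599, 1), (601, 3), (602, 0), (604, 2), (605, -2), (607, 1), (609, 5), (610, 0), (612, 1), (613, -1), (614, 5), (615, 0), (616, 7), (618, 9), (618, 7), (621, 9), (623, 11), (623, 8), (625, 10), (626, 8), (628, 8), (630, 11), (631, 8), (633, 30), (634, 9), (634, 7), (635, 90), (635, 87), (636, 93), (636, 26), (636, 8), (637, 90), (637, 89), (638, 28), (639, 27), (639, 90), (640, 88), (641, 92), (642, 26), (642, 89), (643, 92), (644, 90), (644, 25), (646, 92), (646, 91), (647, 24), (649, 90), (653, 6), (655, 8), (656, 89), (657, 9), (658, 91), (659, 89), (660, 92), (661, 89), (663, 93), (665, 94), (665, 92), (668, 93), (669, 89), (671, 91), (672, 87), (679, 8), (680, 11), (681, 8), (703, -1), (706, 0), (708, 2), (708, 1), (711, 1)]
B [(585, 4), (586, 0), (589, 1), (591, 4), (591, 0), (593, 3), (594, -2), (597, 0), (599, 3), (599, 1), (602, 1), (602, -2), (605, -1), (607, 2), (607, 9), (608, 6), (610, 10), (611, 7), (613, 7), (615, 10), (617, 13), (618, 8), (621, 9), (623, 11), (623, 8), (626, 9), (628, 12), (629, 7), (629, 51), (629, 92), (629, 6), (630, 75), (630, 91), (630, 66), (630, 89), (630, 11), (631, 10), (631, 80), (631, 46), (631, 79), (631, 53), (631, 27), (632, 43), (632, 60), (632, 33), (633, 10), (634, 9), (634, 99), (635, 96), (637, 100), (639, 101), (650, 105), (650, 95), (651, 85), (651, 69), (652, 84), (652, 75), (652, 97), (653, 74), (653, 56), (654, 62), (654, 98), (656, 101), (657, 98), (659, 99), (690, 0), (692, 2), (694, 3), (696, 0), (698, 0), (700, 2), (701, -1), (703, 0)]
```

Call:
send_rows:
  motion:
    - [[60,0,0.4,-0.25,0,0,0],[60,0,0.8,-0.55,0,0,0],[60,0,0.8,-0.55,0,0,0],[60,0,0.8,-0.55,0,0,0],[60,0,0.8,-0.55,0,0,0],[60,0,0.8,-0.55,0,0,0],[60,0,0.8,-0.55,0,0,0],[60,0,0.8,-0.55,0,0,0],[60,0,0.8,-0.55,0,0,0],[60,0,0.8,-0.55,0,0,0],[60,0,0.8,-0.55,0,0,0],[60,0,0.8,-0.55,0,0,0]]

```text
time: 1.3
tool_pos: [0.4436, -0.2776, 0.2313]
ee_rot: [-3.11, 1.57, 1.831]
contact_force: [0.6, -0.1, -0.4]
grip_width: 0.597
```

Call:
send_rows:
  motion:
    - [[60,0,0.8,-0.55,0,0,0],[60,0,0.8,-0.5,0,0,0],[60,0,0.8,-0.5,0,0,0],[60,0,0.5,-0.2,4,0,0],[60,0,0,0,5,0,0],[60,0,0,0,5,0,0],[60,0,0,0,3.1,0,0],[60,0,0,0,0,0,0],[60,0,0,0,0,0,0]]

```text
time: 2.2
tool_pos: [0.5397, -0.1849, 0.2312]
ee_rot: [-2.209, 1.57, 2.435]
contact_force: [-0.5, 0.1, 0.4]
grip_width: 0.601
```

```bash
python3 g.py .5695 -.178 .106 -4.1
```

```text
t 2.2 p [ 0.5397 -0.1849  0.2312] target [ 0.5446 -0.1762  0.082 ] F [-0.5  0.1  0.4] w 0.601 q7 -1.49
turn deg [ 0.2  -0.01  0.02] shift now-axes [ 3.73  0.11 -0.22] shift after-turn axes [ 3.73  0.11 -0.23]
```

Call:
send_rows:
  motion:
    - [[60,0,0.11,-0.23,0.2,0,0],[60,0.4,0,0,0,0,0],[60,0.5,0,0,0,0,0],[60,0.5,0,0,0,0,0],[60,0.5,0,0,0,0,0],[60,0.5,0,0,0,0,0],[60,0.5,0,0,0,0,0],[60,0.4,0,0,0,0,0],[60,0.3,0,0,0,0,0],[60,0.13,0,0,0,0,0],[60,0,0,0,0,0,0]]

```text
time: 3.3
tool_pos: [0.5449, -0.1766, 0.0817]
ee_rot: [-2.108, 1.57, 2.531]
contact_force: [0.1, 0.3, 0.3]
grip_width: 0.599
```

Call:
send_rows:
  motion:
    - [[40,0,0,0,0,0,0],[30,0,0,0,0,0,0],[20,0,0,0,0,0,0],[10,0,0,0,0,0,0],[0,0,0,0,0,0,0],[0,0,0,0,0,0,0],[0,0,0,0,0,0,0],[0,0,0,0,0,0,0]]

```text
time: 4.1
tool_pos: [0.5454, -0.1768, 0.0825]
ee_rot: [1.668, 1.57, 0.024]
contact_force: [0.7, 2.7, 5.7]
grip_width: 0.199
```

```bash
python3 g.py .5695 -.178 .170 -4.1
```

```text
t 4.1 p [ 0.5454 -0.1768  0.0825] target [ 0.5446 -0.1762  0.146 ] F [0.7 2.7 5.7] w 0.199 q7 -1.58
turn deg [-0.13 -0.01 -0.06] shift now-axes [-1.59 -0.02 -0.01] shift after-turn axes [-1.59 -0.02 -0.01]
```

Call:
send_rows:
  motion:
    - [[0,-0.1,0,0,0,0,0],[0,-0.2,0,0,0,0,0],[0,-0.3,0,0,0,0,0],[0,-0.3,0,0,0,0,0],[0,-0.3,0,0,0,0,0],[0,-0.3,0,0,0,0,0],[0,-0.1,0,0,0,0,0],[0,0,0,0,0,0,0]]

```text
time: 4.9
tool_pos: [0.5453, -0.1771, 0.147]
ee_rot: [1.334, 1.569, -0.311]
contact_force: [-0.5, -0.3, -0.6]
grip_width: 0.2
```

```bash
python3 g.py .4745 -.0436 .170 9.2
```

```text
t 4.9 p [ 0.5453 -0.1771  0.147 ] target [ 0.4498 -0.0476  0.146 ] F [-0.5 -0.3 -0.6] w 0.2 q7 -1.55
turn deg [-13.46   0.03  -0.08] shift now-axes [ 0.02 -2.62 -3.05] shift after-turn axes [ 0.03 -1.84 -3.58]
```

Call:
send_rows:
  motion:
    - [[0,0,-0.2,-0.25,0,0,0],[0,0,-0.4,-0.45,0,0,0],[0,0,-0.4,-0.5,0,0,0],[0,0,-0.4,-0.5,0,0,0],[0,0,-0.4,-0.5,0,0,0],[0,0,-0.4,-0.45,0,0,0],[0,0,-0.4,-0.4,-2.5,0,0],[0,0,0,0,-4,0,0],[0,0,0,0,-4,0,0],[0,0,0,0,-3,0,0],[0,0,0,0,0,0,0],[0,0,0,0,0,0,0]]

```text
time: 6.1
tool_pos: [0.4495, -0.0473, 0.1457]
ee_rot: [-1.974, 1.57, 2.899]
contact_force: [-0.3, -0.1, -1.5]
grip_width: 0.2
```

```bash
cat > bar.py <<'E'
from h import *
# find bar: points in world box above rack height near the gripper
import sys
x0,x1,y0,y1,z0,z1=map(float,sys.argv[1:7])
for n in('top','scene'):
    im,d=grab(n);P=pts(n,d);m=(d>0)
    for k,(a,b) in enumerate(((x0,x1),(y0,y1),(z0,z1))): m&=(P[...,k]>a)&(P[...,k]<b)
    q=P[m]
    if len(q)<10: print(n,'few',len(q)); continue
    c=q.mean(0);v=np.linalg.svd(q-c)[2][0];v*=np.sign(v[0]);s=(q-c)@v
    o=np.median((q-c)-np.outer(s,v),0)
    print(n,len(q),'c',np.round(c+o,4),'yaw',round(np.degrees(np.arctan2(v[1],v[0])),2),'tilt',round(np.degrees(np.arcsin(v[2])),2),'ends',np.round(c+v*s.min(),4),np.round(c+v*s.max(),4))
E
python3 g.py .4745 -.0436 .170 9.2; python3 bar.py .49 .70 -.08 .03 .13 .19
python3 -c "
import cv2;a=cv2.imread('pics/scene.png')[100:330,150:400];cv2.imwrite('pics/v4.png',cv2.resize(a,(600,552)))"
```

```text
t 6.1 p [ 0.4495 -0.0473  0.1457] target [ 0.4498 -0.0476  0.146 ] F [-0.3 -0.1 -1.5] w 0.2 q7 -1.57
turn deg [-0.02 -0.02  0.05] shift now-axes [-0.01  0.01  0.01] shift after-turn axes [-0.01  0.01  0.01]
top 35 c [ 0.5967 -0.0217  0.173 ] yaw 6.55 tilt 1.8 ends [ 0.5867 -0.023   0.1725] [ 0.6069 -0.0207  0.1731]
scene 213 c [ 0.5497 -0.0319  0.1723] yaw 9.43 tilt -0.02 ends [ 0.4902 -0.0414  0.1719] [ 0.6072 -0.0219  0.1719]
```

View pics/v4.png

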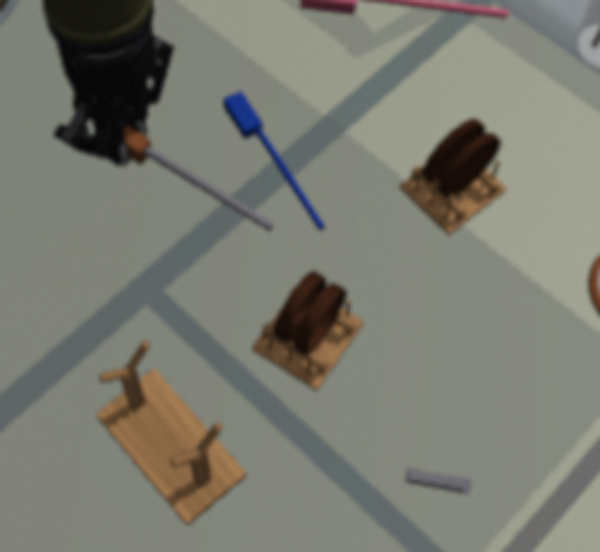

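Scene crop: the bar is held level, from the handle at (135,145) to the tip at (270,228). The tip is at (0.607, -0.022), as predicted and in line with the rings at (310,310). Now I descend and thread.

Call:
send_rows:
  motion:
    - [[0,0.2,0,0,0,0,0],[0,0.35,0,0,0,0,0],[0,0.4,0,0,0,0,0],[0,0.4,0,0,0,0,0],[0,0.4,0,0,0,0,0],[0,0.35,0,0,0,0,0],[0,0.3,0,0,0,0,0],[0,0.2,0,0,0,0,0],[0,0,0,0,0,0,0]]

```text
time: 7.1
tool_pos: [0.4495, -0.0475, 0.041]
ee_rot: [-1.862, 1.569, 3.012]
contact_force: [-0.3, -0.1, 0.6]
grip_width: 0.198
```

Call:
send_rows:
  motion:
    - [[0,0,0.1,0,0,0,0],[0,0,0.2,0,0,0,0],[0,0,0.25,0,0,0,0],[0,0,0.25,0,0,0,0],[0,0,0.25,0,0,0,0],[0,0,0.25,0,0,0,0],[0,0,0.2,0,0,0,0],[0,0,0,0,0,0,0]]

```text
time: 7.9
tool_pos: [0.5109, -0.0376, 0.0421]
ee_rot: [1.777, 1.57, 0.368]
contact_force: [-0.7, -0.6, 0.2]
grip_width: 0.203
```

```bash
python3 g.py .5861 -.0255 .065 9.2; python3 bar.py .51 .70 -.08 .03 .055 .082
python3 -c "
import cv2;a=cv2.imread('pics/scene.png')[160:290,200:330];b=cv2.imread('pics/top.png')[100:230,190:320];import numpy as np;cv2.imwrite('pics/v5.png',cv2.convertScaleAbs(cv2.resize(np.hstack([a,b]),(800,400),interpolation=2),alpha=1.6))"
```

```text
t 7.9 p [ 0.5109 -0.0376  0.0421] target [ 0.5614 -0.0295  0.041 ] F [-0.7 -0.6  0.2] w 0.203 q7 -1.68
turn deg [ 0.07 -0.01 -0.07] shift now-axes [0.03 1.28 0.  ] shift after-turn axes [0.03 1.28 0.  ]
top 11 c [ 0.668  -0.0142  0.079 ] yaw -81.59 tilt -0.49 ends [0.6628 0.0193 0.0784] [ 0.672  -0.0433  0.0778]
scene 472 c [ 0.5958 -0.0307  0.0699] yaw 2.94 tilt 0.98 ends [ 0.512  -0.0355  0.0685] [ 0.674  -0.0272  0.0713]
```

View pics/v5.png

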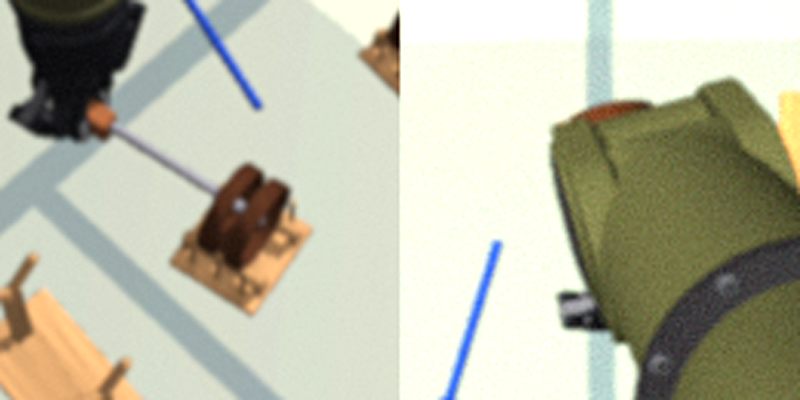

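The bar runs through the near ring: it shows in the gap at (240,205), and the tip is at (262,220). There is no contact force, so I go on in and lift.

Call:
send_rows:
  motion:
    - [[0,0,0.1,0,0,0,0],[0,0,0.2,0,0,0,0],[0,0,0.25,0,0,0,0],[0,0,0.25,0,0,0,0],[0,0,0.25,0,0,0,0],[0,0,0.15,0,0,0,0],[0,0,0.08,0,0,0,0],[0,0,0,0,0,0,0]]

```text
time: 8.8
tool_pos: [0.5603, -0.0296, 0.042]
ee_rot: [-2.808, 1.571, 2.066]
contact_force: [-0.3, 0.2, -0.5]
grip_width: 0.198
```

Call:
send_rows:
  motion:
    - [[0,-0.1,0,0,0,0,0],[0,-0.2,0,0,0,0,0],[0,-0.2,0,0,0,0,0],[0,-0.2,0,0,0,0,0],[0,-0.2,0,0,0,0,0],[0,-0.2,0,0,0,0,0],[0,-0.2,0,0,0,0,0],[0,-0.2,0,0,0,0,0],[0,-0.2,0,0,0,0,0],[0,-0.2,0,0,0,0,0],[0,-0.1,0,0,0,0,0],[0,0,0,0,0,0,0]]

```text
time: 10.0
tool_pos: [0.5604, -0.0297, 0.1227]
ee_rot: [1.385, 1.57, -0.024]
contact_force: [0.7, 0.8, -2.0]
grip_width: 0.203
```

Call:
send_rows:
  motion:
    - [[0,-0.1,0,0,0,0,0],[0,-0.2,0,0,0,0,0],[0,-0.2,0,0,0,0,0],[0,-0.2,0,0,0,0,0],[0,-0.2,0,0,0,0,0],[0,-0.2,0,0,0,0,0],[0,-0.2,0,0,0,0,0],[0,-0.2,0,0,0,0,0],[0,-0.1,0,0,0,0,0],[0,0,0,0,0,0,0],[0,0,0,0,0,0,0]]

```text
time: 11.1
tool_pos: [0.5599, -0.0298, 0.1859]
ee_rot: [-1.669, 1.571, -3.079]
contact_force: [0.8, -0.5, -1.8]
grip_width: 0.201
```

```bash
python3 g.py .5695 -.178 .205 -4.1; python3 bar.py .57 .75 -.08 .03 .12 .23
python3 -c "
import cv2;a=cv2.imread('pics/scene.png')[130:290,200:360];cv2.imwrite('pics/v6.png',cv2.convertScaleAbs(cv2.resize(a,(500,500),interpolation=2),alpha=1.6))"
```

```text
t 11.1 p [ 0.5599 -0.0298  0.1859] target [ 0.5446 -0.1762  0.181 ] F [ 0.8 -0.5 -1.8] w 0.201 q7 -1.59
turn deg [13.35  0.    0.02] shift now-axes [ 0.12 -0.97  3.55] shift after-turn axes [ 0.12 -0.12  3.68]
top few 0
scene 1168 c [ 0.6469 -0.0179  0.2049] yaw 11.15 tilt -11.57 ends [ 0.5655 -0.0356  0.2156] [ 0.7122 -0.0067  0.185 ]
```

View pics/v6.png

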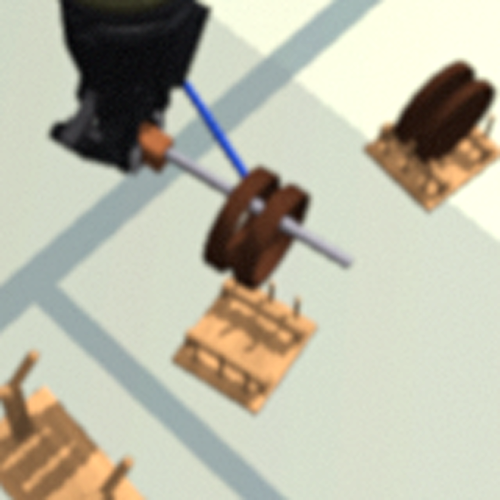

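Both rings hang on the bar, around (240,225) and (280,235), clear of the rack. I carry them gently to above the stand.

Call:
send_rows:
  motion:
    - [[0,0,-0.03,0.1,0,0,0],[0,0,-0.05,0.2,0,0,0],[0,0,-0.08,0.3,0,0,0],[0,0,-0.08,0.3,0,0,0],[0,0,-0.08,0.3,0,0,0],[0,0,-0.08,0.3,0,0,0],[0,0,-0.08,0.3,0,0,0],[0,0,-0.08,0.3,0,0,0],[0,0,-0.08,0.3,0,0,0],[0,0,-0.08,0.3,0,0,0],[0,0,-0.08,0.3,0,0,0],[0,0,-0.08,0.25,0,0,0]]

```text
time: 12.4
tool_pos: [0.5461, -0.165, 0.1861]
ee_rot: [-0.014, 1.571, -1.424]
contact_force: [-0.9, 0.7, -1.3]
grip_width: 0.198
```

Call:
send_rows:
  motion:
    - [[0,0,-0.05,0.2,0,0,0],[0,0,-0.03,0.1,0,0,0],[0,0,0,0,1,0,0],[0,0,0,0,2,0,0],[0,0,0,0,2,0,0],[0,0,0,0,2,0,0],[0,0,0,0,2,0,0],[0,0,0,0,2,0,0],[0,0,0,0,1.4,0,0],[0,0,0,0,1,0,0],[0,0,0,0,0,0,0],[0,0,0,0,0,0,0]]

```text
time: 13.6
tool_pos: [0.545, -0.1761, 0.1861]
ee_rot: [1.225, 1.571, -0.418]
contact_force: [-1.0, -0.1, -0.7]
grip_width: 0.2
```

```bash
python3 g.py .5695 -.178 .205 -4.1; cat > rings.py <<'E'
from h import *
import sys
zb=float(sys.argv[1])   # bar axis height
o=np.array([.5695,-.178]);a=np.radians(-4.1);u=np.array([np.cos(a),np.sin(a)]);v=np.array([-u[1],u[0]])
for n in('scene','top'):
    im,d=grab(n);P=pts(n,d);X=(P[...,:2]-o)@u;Y=(P[...,:2]-o)@v;Z=P[...,2]-zb
    hsv=cv2.cvtColor(im,cv2.COLOR_RGB2HSV)
    m=(d>0)&(X>-.01)&(X<.15)&(abs(Y)<.045)
    b=m&(abs(Y)<.012)&(abs(Z)<.012)&(hsv[...,1]<80)
    if b.sum()>10:
        f=np.polyfit(X[b],Y[b],1);g=np.polyfit(X[b],Z[b],1);print(n,'bar n',b.sum(),'y@67',np.round(np.polyval(f,.067),4),'dyaw',round(np.degrees(f[0]),2),'ztop@67',np.round(np.polyval(g,.067),4),'tilt',round(np.degrees(g[0]),2),'xmax',round(X[b].max(),4))
    k=m&(Z>-.066)&(Z<-.008)&(hsv[...,2]<110)&(hsv[...,1]>60)
    print(' ring pixels X hist',np.histogram(X[k],np.arange(.01,.14,.005))[0].tolist())
E
python3 rings.py .206
python3 -c "
import cv2;a=cv2.imread('pics/scene.png')[180:340,140:300];cv2.imwrite('pics/v7.png',cv2.convertScaleAbs(cv2.resize(a,(500,500),interpolation=2),alpha=1.6))"
```

```text
t 13.6 p [ 0.545  -0.1761  0.1861] target [ 0.5446 -0.1762  0.181 ] F [-1.  -0.1 -0.7] w 0.2 q7 -1.52
turn deg [-0.03  0.   -0.  ] shift now-axes [ 0.13 -0.01  0.  ] shift after-turn axes [ 0.13 -0.01  0.  ]
scene bar n 274 y@67 0.0004 dyaw 0.92 ztop@67 0.0062 tilt 1.33 xmax 0.1339
 ring pixels X hist [0, 0, 0, 0, 0, 0, 0, 2, 23, 13, 29, 0, 23, 70, 86, 35, 0, 0, 0, 0, 0, 0, 0, 0, 0]
top bar n 95 y@67 0.0015 dyaw -0.05 ztop@67 0.0075 tilt -0.58 xmax 0.1347
 ring pixels X hist [0, 0, 0, 0, 0, 0, 0, 0, 43, 33, 28, 2, 12, 8, 9, 3, 0, 0, 0, 0, 0, 0, 0, 0, 0]
```

View pics/v7.png

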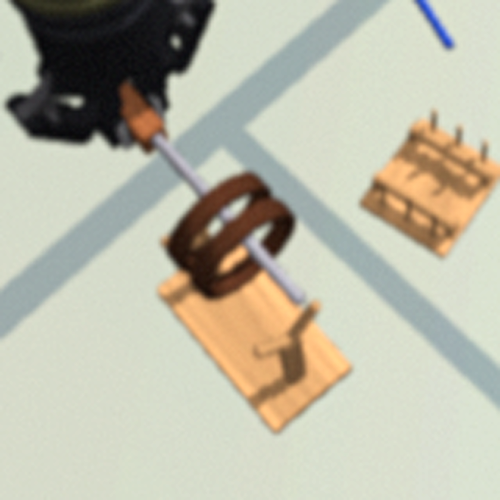

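Rings are centred at about 57 and 79 mm along the bar, between the posts (20 and 115). The bar is level and lined up with the forks, so I lower it.

Call:
send_rows:
  motion:
    - [[0,0.1,0,0,0,0,0],[0,0.2,0,0,0,0,0],[0,0.25,0,0,0,0,0],[0,0.25,0,0,0,0,0],[0,0.25,0,0,0,0,0],[0,0.25,0,0,0,0,0],[0,0.25,0,0,0,0,0],[0,0.2,0,0,0,0,0],[0,0.2,0,0,0,0,0],[0,0.15,0,0,0,0,0],[0,0.1,0,0,0,0,0],[0,0,0,0,0,0,0]]

```text
time: 14.9
tool_pos: [0.5447, -0.176, 0.0976]
ee_rot: [-1.844, 1.57, 2.796]
contact_force: [-0.6, -0.8, -1.3]
grip_width: 0.196
```

Call:
send_rows:
  motion:
    - [[0,0.1,0,0,0,0,0],[0,0.1,0,0,0,0,0],[0,0.1,0,0,0,0,0],[0,0.05,0,0,0,0,0],[0,0,0,0,0,0,0],[0,0,0,0,0,0,0]]

```text
time: 15.5
tool_pos: [0.545, -0.1762, 0.0841]
ee_rot: [0.791, 1.571, -0.853]
contact_force: [0.3, -0.3, -1.3]
grip_width: 0.2
```

```bash
python3 g.py .5695 -.178 .1065 -4.1; python3 rings.py .106
```

```text
t 15.5 p [ 0.545  -0.1762  0.0841] target [ 0.5446 -0.1762  0.0825] F [ 0.3 -0.3 -1.3] w 0.2 q7 -1.57
turn deg [-0.05  0.   -0.  ] shift now-axes [ 0.04 -0.01  0.  ] shift after-turn axes [ 0.04 -0.01  0.  ]
scene bar n 226 y@67 0.0006 dyaw 0.57 ztop@67 0.0042 tilt 1.13 xmax 0.1343
 ring pixels X hist [0, 5, 43, 0, 0, 0, 0, 4, 26, 19, 29, 1, 32, 63, 77, 21, 0, 0, 0, 0, 8, 40, 0, 0, 0]
top bar n 79 y@67 0.0014 dyaw -0.98 ztop@67 0.0046 tilt -0.86 xmax 0.1333
 ring pixels X hist [0, 0, 0, 0, 0, 0, 0, 0, 33, 22, 19, 0, 10, 7, 10, 2, 0, 0, 0, 1, 20, 2, 0, 0, 0]
```

Call:
send_rows:
  motion:
    - [[0,0.02,0,0,0,0,0],[0,0.02,0,0,0,0,0],[0,0,0,0,0,0,0],[0,0,0,0,0,0,0]]

```text
time: 16.0
tool_pos: [0.5453, -0.1764, 0.0828]
ee_rot: [1.2, 1.57, -0.443]
contact_force: [-0.2, -1.3, 2.6]
grip_width: 0.206
```

Call:
send_rows:
  motion:
    - [[22,0,0,0,0,0,0],[25,0,0,0,0,0,0],[30,0,0,0,0,0,0],[38,0,0,0,0,0,0],[46,0,0,0,0,0,0],[55,0,0,0,0,0,0],[60,0,0,0,0,0,0],[60,0,0,0,0,0,0],[60,0,0,0,0,0,0]]

```text
time: 16.9
tool_pos: [0.5449, -0.1761, 0.0825]
ee_rot: [-2.758, 1.571, 1.882]
contact_force: [0.5, 0.8, -0.6]
grip_width: 0.598
```

Call:
send_rows:
  motion:
    - [[60,-0.1,0,0,0,0,0],[60,-0.2,0,0,0,0,0],[60,-0.4,0,0,0,0,0],[60,-0.4,0,0,0,0,0],[60,-0.5,0,0,0,0,0],[60,-0.5,0,0,0,0,0],[60,-0.5,0,0,0,0,0],[60,-0.4,0,0,0,0,0],[60,-0.2,-0.5,0,0,0,0],[60,0,-0.8,0,0,0,0],[60,0,-0.5,0,0,0,0],[60,0,0,0,0,0,0]]

```text
time: 18.1
tool_pos: [0.4706, -0.171, 0.2115]
ee_rot: [-0.715, 1.57, -2.36]
contact_force: [0.7, 0.3, -0.1]
grip_width: 0.603
```

```bash
python3 g.py .5695 -.178 .106 -4.1; python3 rings.py .106
python3 -c "
import cv2;a=cv2.imread('pics/scene.png')[200:340,140:280];cv2.imwrite('pics/v8.png',cv2.convertScaleAbs(cv2.resize(a,(500,500),interpolation=2),alpha=1.6))"
```

```text
t 18.1 p [ 0.4706 -0.171   0.2115] target [ 0.5446 -0.1762  0.082 ] F [ 0.7  0.3 -0.1] w 0.603 q7 -1.47
turn deg [-0.11  0.05  0.05] shift now-axes [ 3.24  1.86 -0.01] shift after-turn axes [ 3.24  1.85 -0.  ]
scene bar n 232 y@67 -0.0 dyaw 0.28 ztop@67 0.0032 tilt 1.36 xmax 0.1346
 ring pixels X hist [0, 6, 36, 0, 0, 0, 0, 1, 31, 22, 29, 2, 31, 59, 70, 40, 0, 0, 0, 0, 7, 37, 0, 0, 0]
top bar n 160 y@67 0.0001 dyaw -0.48 ztop@67 0.0038 tilt -0.06 xmax 0.1335
 ring pixels X hist [0, 25, 1, 0, 0, 0, 0, 0, 50, 46, 37, 3, 9, 16, 17, 10, 0, 0, 0, 1, 25, 4, 0, 0, 0]
```

View pics/v8.png

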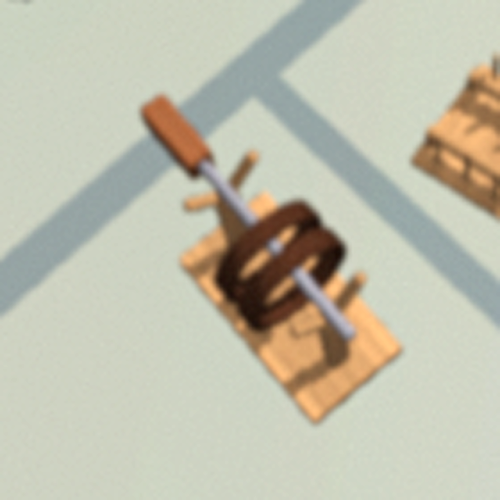

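The bar lies in both forks with its handle at (180,135), and both rings hang between the posts. I give it a short settling time, then hand in.

Call:
send_rows:
  motion:
    - [[60,0,0,0,0,0,0],[60,0,0,0,0,0,0],[60,0,0,0,0,0,0],[60,0,0,0,0,0,0],[60,0,0,0,0,0,0],[60,0,0,0,0,0,0],[60,0,0,0,0,0,0],[60,0,0,0,0,0,0],[60,0,0,0,0,0,0],[60,0,0,0,0,0,0],[60,0,0,0,0,0,0],[60,0,0,0,0,0,0]]

```text
time: 19.4
tool_pos: [0.4731, -0.1709, 0.2105]
ee_rot: [-2.428, 1.571, 2.212]
contact_force: [-0.3, 0.5, 0.1]
grip_width: 0.604
```

```bash
python3 rings.py .106; python3 -c "
from plant import r
print(r.hand_in())"
```

```text
scene bar n 232 y@67 -0.0 dyaw 0.27 ztop@67 0.0032 tilt 1.31 xmax 0.1344
 ring pixels X hist [0, 5, 36, 1, 0, 0, 0, 1, 30, 22, 27, 1, 36, 55, 66, 41, 0, 0, 0, 0, 8, 36, 0, 0, 0]
top bar n 160 y@67 0.0001 dyaw -0.43 ztop@67 0.0036 tilt -0.08 xmax 0.1339
 ring pixels X hist [0, 24, 1, 0, 0, 0, 0, 0, 49, 43, 40, 3, 12, 14, 20, 8, 0, 0, 0, 2, 25, 1, 0, 0, 0]
the job is handed in; nothing more can be done
None
```

The bar is back on its stand with both bangles hanging on it between the posts. I handed the job in at about 19.5 s; the hand-in reports no verdict.

I took the small brown-handled bar off the stand and threaded it through both rings. I lifted the two together, with the bar about 210 mm and the ring centres about 184 mm above the table. Then I laid the bar back and drew the gripper well clear.

**Last checks, from the final two camera views:**
- **Bar:** less than 1 mm sideways and about 1 mm lengthwise from where it lay, within 0.5° in direction. Its top sits 3–4 mm above the nominal 106 mm axis height, as expected for a seated 8 mm bar.
- **Rings:** centred at about 57 and 79 mm along the bar, roughly 11 mm either side of the stand's middle. They had not moved between two looks about 1.3 s apart.
- **Forces:** the readings I saw stayed under 6 N.

**One disagreement:** the bar's tilt came out as 1.3° from the scene camera and -0.1° from the top camera. I put that down to depth noise, as the scene camera also read about 1.3° while the bar was held over the stand.

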